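# Set-screw collar held on the spindle flat

## Robot

A 6-joint arm with a two-finger parallel gripper is mounted at the origin on the work surface. World frame = base frame: x ahead of the robot, y to its left, z up, the work surface at z = 0. Lengths are in mm, angles in degrees, forces in N, time in s.
With the tool pointing down it reaches from about 275 to 975 mm from the base axis. Payload 8.4 kg.
Tool frame: the origin (TCP) lies midway between the tips of the shut fingers; the grasp point (between the pads) lies 19 mm behind it; y points along the fingers, x is the direction in which the jaws open and shut, and the axes are right-handed (so a half turn about y gives the same grasp; the last joint's range is limited). The gripper opens to 92 mm and grips with 3 to 60 N. Pads are 20 mm wide; open, the fingers measure 128 mm over their backs; the gripper's body (75 mm by 189 mm) begins 69 mm behind the grasp point.
Start: joints at [-70.554, 20.225, 93.587, -0, 66.188, -0.138], TCP at [209.488, -588.848, 214.583] pointing down, gripper open.
Joint ranges: [-150.9, 150.9], [-52.94, 120.26], [3.33, 152.33], [-74.26, 254.26], [0, 154.13], [-172.89, 172.89]. Speed limits (degrees/s): [127.2, 127.2, 159.86, 180, 180, 180].

## Interface

Orientations are given as a 3x3 rotation matrix whose columns are the frame's x, y, z axes.
In Python, from cell import readout, viewer, ctrl gives the robot as it stands.
- The arm moves only by the shell command python3 -m inch 'ROWS' [FORCE]. ROWS is JSON, one flat list of numbers, 7 for each row, row after row: the shift along the tool's x, y, z in cm, then the turn, a rotation vector about the tool's x, y, z in degrees, then the gripper command: -1 is shut, 1 is fully open, values between are in proportion. In form: [dx, dy, dz, rx, ry, rz, gripper, dx, dy, dz, rx, ry, rz, gripper, ...]. A call has 1 to 20 rows; each row shifts and turns the commanded pose from where the row before left it, along the tool's axes as they then stand; what a row does not reach is not made up. A row lasts 1/8 s, in which the tool goes at most 62.5 mm and 10.7 degrees, less where a joint would pass 70% of its speed; a pose out of reach is approached as far as the arm can. A call is refused whole if a number of a shift passes 6.25 or a number of a turn 10.7, either way. A call with a gripper value outside its range is refused whole. The fingers move at their own pace and stop on an object; FORCE is the grip in N (left out, the last holds). Time passes only in rows, so rows that do not move let the fingers close. It gives the time, the measured TCP pose, the force and the opening at its end, in the units of the state.
- readout.get_state(): the state, without advancing time (a new reading comes with each control period).
- viewer.get_image(name): name is "side" or "top"; returns a dict with "frame" (400x640x3 uint8, blue, green, red), "vfov" (degrees; the focal length in pixels is half the picture's height over the tangent of half this angle, whatever the lens; pixels are square), "cx", "cy" (the principal point, pixels), "position" and "attitude" of the camera in the world. Camera axes: x right, y up, looking along -z (the intrinsics and any distortion apply to the point x, -y, -z); pixel columns grow to the right and rows downward; lengths in mm; the calibration is good to about 2 mm. A picture is of the moment at which its call begins. There is no depth.
- ctrl.sign_off(): hands the job in, once; it reports no verdict.
Trained networks look in the newest picture that a camera, given by its name, has taken for a name from the list of things; names that differ only in an ending like _2 or _b are one class to them, and where a whole thing is asked for, a point or a joint stands for the part that bears it (a point fixed in the world has none). Each returns a list of dicts, best first, with "score" (0 to 1); they miss things now and then, are a little off and sometimes report something else, mostly with a low value. They report only what shows in the picture. A call takes as long as a camera call.
- viewer.search_frame(query, camera): "at" ([column, row] in pixels, amid what is visible of it).
- viewer.place_of(query, camera): "at" ([column, row] in pixels: a listed point, or the origin of a listed thing).
The state is a dict: "time": time; "q": joint angles; "qvel": joint speeds; "joint_efforts": joint torques, N m; "tcp_pos": TCP position; "tool_rot": TCP orientation; "wrist_force": force on the tool from outside, world axes, zero at the start; "moment": the same for the moment, N m; "width": opening from 0.0 (shut) to 1.0 (fully open).
Only numpy, scipy, OpenCV 4.12 (cv2) and the standard library are available. Lean on these libraries where they do the work, as an engineer would, in place of code of your own. Each camera call takes 0.05 s, during which the arm holds its last target. There are 200 camera calls.

## Task

With the fingers on the bare shaft of the spindle head, turn it until its flat squarely faces the hex key lying in the key rest. Then pick up the collar that has a set screw, lower it upright over the shaft, screw towards the key, until its top is below the end of the shaft and the screw tip is beside the flat, and pull the screw tip against the flat. Finish while still holding it like that: gripped, screw tip pressing on the flat, clear above the flat's shoulder; leave the other things on the bench where they are.

Things in the scene. Friction and masses are not known exactly. Their poses are not given: they have to be found in the camera images.
- housing: Green cast spindle head, fixed; its place and yaw vary. Origin on the shaft axis at bench level; its -x points from the shaft to the key rest. Base plate 110 mm wide, 12 mm thick, x from -125 to +60 mm; bearing housing 60 mm high, radius 45 narrowing to 26 mm at its top; the shaft stands on it. Key rest: 14 x 22 mm post, 106 mm high, at x = -108 mm; a hex key lying in it points at the shaft.
- key_tip (a point): End of the hex key nearest the shaft, at x = -85 mm, z = 98 mm in the housing's frame.
- shaft: Bright steel upright shaft, 20 mm in diameter, 75 mm long; origin on its axis at the housing's top (60 mm above the bench), z up. Its upper 45 mm have one flat, 4.5 mm from the axis, facing the shaft's own -x: 14.5 mm thick across the flat, so fingers squarely across it read 14.5 mm. The flat ends at a shoulder 30 mm above the origin. The upper end has a 2 mm chamfer.
- flat_mid (a point): Centre of the flat, on its face, 4.5 mm from the axis, 112.5 mm above the bench. The shaft turns with light friction (0.06 N m) and stays where left; its x lies along the housing's x when the flat squarely faces the key; it starts 0.5 to 1.45 rad anticlockwise (from above) of that.
- shaft_top (a point): On the shaft's axis at its upper end, 135 mm above the bench.
- collar: Dark steel shaft collar lying flat on the bench: 42 mm outside, 25 mm bore (2.5 mm to spare all round the shaft), 24 mm high, 0.13 to 0.22 kg. Origin at its centre, half-way up (12 mm above the bench at the start), z up. Its set screw points along its own -x, at half its height. The outside is 12-sided, with faces square to +y and -y: grasp it across y.
- screw: The collar's set screw, fixed in it. Origin at the centre of its inner tip, 7 mm from the collar's axis on its -x side; same axes as the collar. The tip is 4 mm in diameter and stands 5.5 mm into the bore, so the collar passes down the shaft only with the screw on the flat's side (2.5 mm between tip and flat when centred). Its round head, 11 mm in diameter, ends 30.5 mm from the collar's axis.
- spacer: Bystander: a plain dark steel ring of the collar's size (42 mm outside, 24 mm high) without a screw. Origin at the centre of its underside.
- screwdriver: Bystander: screwdriver lying on the bench.
- glue: Bystander: white glue bottle, 160 mm high. Origin at the centre of its underside.
- jar: Bystander: glass jar, 90 mm high. Origin at the centre of its underside.
- drum: Bystander: brown sanding drum, 90 mm high. Origin at the centre of its underside.
- hammer: Bystander: hammer lying at the left side of the bench.
- offcut: Bystander: wooden offcut, 220 x 50 x 30 mm, lying at the right side of the bench.

How it is judged (in metres and radians):
On the way, in this order (a step that is already met when the one before it is completed fails the run):
1. the fingers touch the bare shaft and have turned it until its flat faces the key to within 0.2 rad (contact force between the fingers and shaft above 1 N and angle between the x axis of shaft and the x axis of housing, either way round below 0.2 rad and x of flat_mid in the frame of housing below 0 m and height (world z) of collar below 0.03 m), for 0.2 s.
2. the collar is lifted clear of the bench in the fingers (height (world z) of collar above 0.04 m and contact force between the fingers and collar above 1 N), for 0.1 s.
At the end, for the whole second after the job is handed in: Fingers grip the collar (over 2 N); its screw tip presses the flat (over 1 N), within 4 mm of its middle line, 33.5 to 65 mm above the housing (shoulder at 30, shaft end at 75); flat faces the key within 0.25 rad, screw within 0.3; collar upright within 0.15 rad and still (contact force between the fingers and collar above 2 N and contact force between screw and shaft above 1 N and angle between the x axis of shaft and the x axis of housing, either way round below 0.25 rad and x of flat_mid in the frame of housing below 0 m and x of screw in the frame of shaft between -0.0065 and -0.003 m and y of screw in the frame of shaft between -0.004 and 0.004 m and z of screw in the frame of shaft between 0.0335 and 0.065 m and angle between the x axis of screw and the x axis of housing, either way round below 0.3 rad and angle between collar's own z axis and vertical below 0.15 rad and linear speed of collar below 0.02 m/s); the arm keeps its last pose, push and grip.
It fails at once if a bystander on the bench is moved more than 30 mm (distance of any of spacer, screwdriver, glue, jar, drum, hammer, offcut from where it was at the start of the episode above 0.03 m).
It also fails if it takes over 51 s, if anything falls off the work surface, if the arm or the gripper's body presses on something with over 40 N, if the wrist force passes 120 N, or if a joint passes its speed limit or range.

## Working session

There is one attempt and no reset: what is moved stays moved. The work goes in short steps, Python scripts to look and compute and a shell command to move; the robot and the scene stay as the last step left them, time stands still between calls to the robot, and variables do not carry over. Pictures are saved under pics/ and viewed, on a budget of 10 in all, crops included, one or two more only if the job needs it, and the job is handed in when it is done.

```bash
mkdir -p pics; ls
cat > h.py <<'E'
import numpy as np, cv2
from cell import readout, viewer, ctrl
def cam(n): return viewer.get_image(n)
def ray(c,uv):
    f=200/np.tan(np.radians(c["vfov"])/2); f=c["frame"].shape[0]/2/np.tan(np.radians(c["vfov"])/2)
    d=np.array([(uv[0]-c["cx"])/f,-(uv[1]-c["cy"])/f,-1.])
    return np.array(c["position"]),np.array(c["attitude"])@d
def atz(c,uv,z):
    p,d=ray(c,uv); return p+d*(z-p[2])/d[2]
def proj(c,P):
    f=c["frame"].shape[0]/2/np.tan(np.radians(c["vfov"])/2)
    q=np.array(c["attitude"]).T@(np.array(P,float)-np.array(c["position"]))
    return np.array([c["cx"]+f*q[0]/-q[2],c["cy"]-f*q[1]/-q[2]])
def tri(c1,u1,c2,u2):
    p1,d1=ray(c1,u1);p2,d2=ray(c2,u2)
    s=np.linalg.lstsq(np.c_[d1,-d2],p2-p1,rcond=None)[0]
    a=p1+s[0]*d1;b=p2+s[1]*d2
    return (a+b)/2,np.linalg.norm(a-b)
E
python3 - <<'E'
from h import *
np.set_printoptions(precision=1,suppress=True)
for n in("top","side"):
    c=cam(n);cv2.imwrite(f"pics/{n}0.png",c["frame"])
    print(n,{k:v for k,v in c.items() if k!="frame"})
    for q in["housing","key_tip","shaft_top","flat_mid","collar","screw","spacer","glue","jar","drum","screwdriver"]:
        r=viewer.place_of(q,n)[:2]; print(q,[(np.round(x["at"],1).tolist(),round(x["score"],2)) for x in r])
print(readout.get_state())
E
```

```text
pics
top {'vfov': 46.31473546079064, 'cx': 319.1961266083119, 'cy': 196.65970543054019, 'position': array([ 312.5,   -4. , 1567.6]), 'attitude': array([[ 0. ,  1. , -0.2],
       [-1. ,  0. ,  0. ],
       [ 0. ,  0.2,  1. ]])}
housing [([371.0, 222.3], 0.74)]
key_tip [([383.0, 246.4], 0.75)]
shaft_top [([380.4, 214.3], 0.55)]
flat_mid [([380.3, 217.8], 0.59)]
collar [([245.2, 205.7], 0.46), ([374.3, 217.8], 0.26)]
screw []
spacer [([320.9, 184.7], 0.52), ([247.6, 204.5], 0.32)]
glue [([298.0, 152.5], 0.76)]
jar [([339.0, 154.3], 0.74)]
drum [([383.4, 156.6], 0.7)]
screwdriver [([319.6, 249.0], 0.68)]
side {'vfov': 46.04497140178135, 'cx': 320.4721785775985, 'cy': 196.71136874141158, 'position': array([ 424.5, 1123.9,  771.2]), 'attitude': array([[-1. ,  0. , -0.1],
       [-0.1, -0.5,  0.9],
       [-0. ,  0.9,  0.5]])}
housing [([348.5, 153.2], 0.19), ([311.4, 277.1], 0.16)]
key_tip [([377.0, 165.4], 0.63)]
shaft_top [([347.9, 153.8], 0.67)]
flat_mid [([351.0, 160.0], 0.51), ([265.0, 203.9], 0.32)]
collar [([313.1, 275.0], 0.72)]
screw [([345.0, 177.4], 0.36)]
spacer [([303.5, 220.7], 0.63)]
glue [([255.9, 236.6], 0.71)]
jar [([266.2, 202.7], 0.73)]
drum [([278.4, 184.9], 0.73)]
screwdriver [([380.6, 227.0], 0.75)]
{'time': 1.2, 'q': array([-70.6,  20.2,  93.6,  -0. ,  66.2,  -0.1]), 'qvel': array([-0. ,  0.1, -0.1, -0. , -0.1, -0. ]), 'joint_efforts': array([  0. , -59.4, -33.5,   0.1,   0. ,   0. ]), 'tcp_pos': array([ 209.5, -588.8,  214.6]), 'tool_rot': array([[ 0.3, -0. ,  0.9],
       [-0.9,  0. ,  0.3],
       [-0. , -1. , -0. ]]), 'wrist_force': array([0.2, 0.8, 1. ]), 'moment': array([ 0., -0.,  0.]), 'width': 1.0031807641979562}
```

Run:
```python
import cv2,numpy as np
a=cv2.imread("pics/top0.png")[130:290,210:430]; b=cv2.imread("pics/side0.png")[130:310,225:425]
cv2.imwrite("pics/v1.png",cv2.resize(a,None,fx=3.6,fy=3.6,interpolation=cv2.INTER_CUBIC))
cv2.imwrite("pics/v2.png",cv2.resize(b,None,fx=3.3,fy=3.3,interpolation=cv2.INTER_CUBIC))
```

```text
(no output)
```

View pics/v1.png

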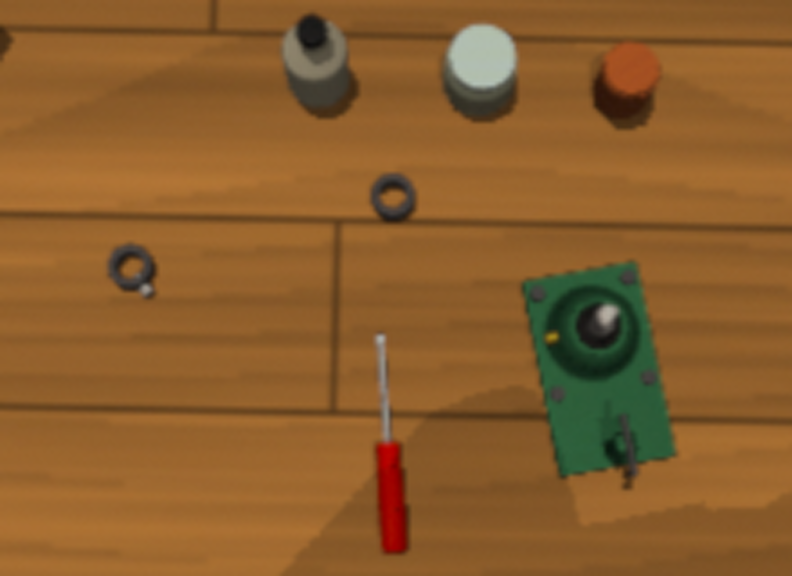

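View pics/v2.png

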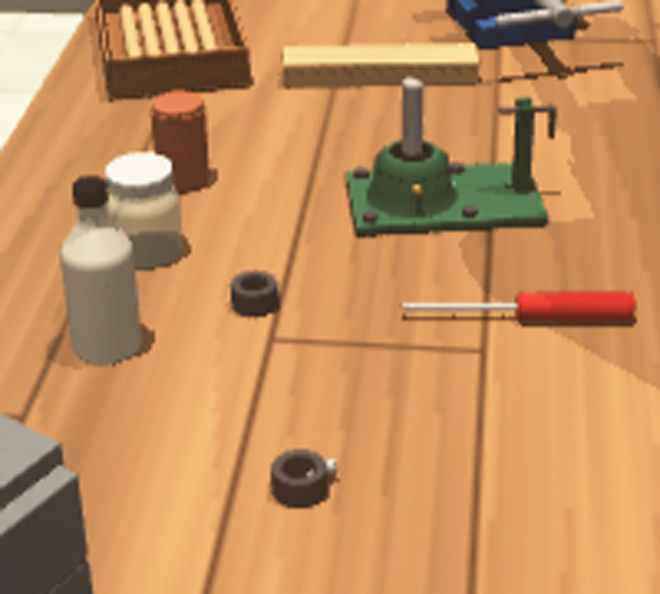

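Run:
```python
from h import *
np.set_printoptions(precision=1,suppress=True)
ct=cam("top");cs=cam("side")
T=lambda u,v:(u/3.6+210-.36,v/3.6+130-.36)
S=lambda u,v:(u/3.3+225-.35,v/3.3+130-.35)
P=[atz(ct,T(*p),12)[:2] for p in[(522,282),(636,262),(676,455),(562,477)]]
print("corners",P)
# local corners: first two at +60, others -125
L=np.array([[60,55],[60,-55],[-125,-55],[-125,55]],float)
def fit(L,P):
    P=np.array(P);l=L-L.mean(0);p=P-P.mean(0)
    a=np.arctan2((l[:,0]*p[:,1]-l[:,1]*p[:,0]).sum(),(l*p).sum());R=np.array([[np.cos(a),-np.sin(a)],[np.sin(a),np.cos(a)]])
    t=P.mean(0)-R@L.mean(0);return a,t,P-(L@R.T+t)
a,t,r=fit(L,P);print("yaw top",np.degrees(a),t,r)
PS=[atz(cs,S(*p),12)[:2] for p in[(345,178),(355,228),(545,218)]]
a,t,r=fit(np.array([[60,-55],[60,55],[-125,55]],float),PS);print("yaw side",np.degrees(a),t,r)
best={}
for q in["shaft_top","key_tip","flat_mid"]:
    b=[];
    for c,n in((ct,"top"),(cs,"side")):
        b.append(viewer.place_of(q,n)[0]["at"])
    X=tri(ct,b[0],cs,b[1]);best[q]=X[0];print(q,b,X)
print("key dir",np.degrees(np.arctan2(*(best["shaft_top"]-best["key_tip"])[[1,0]])))
print("shaft top pix: top z135",atz(ct,T(611,311),135)," side",atz(cs,S(414,80),135))
for q,z in(("collar",12),("spacer",0),("screw",12)):
    for c,n in((ct,"top"),(cs,"side")):
        for x in viewer.place_of(q,n)[:2]: print(q,n,x,atz(c,x["at"],z))
print("head",atz(ct,T(147.5,291),12),atz(cs,S(332,467),12))
# collar dark segmentation
for c,n,box in((ct,"top",(190,220,230,265)),(cs,"side",(255,295,295,335))):
    f=c["frame"][box[0]:box[1],box[2]:box[3]].astype(int);m=(f[...,2]-f[...,0]<35)&(f.sum(2)<270)
    v,u=np.nonzero(m);print(n,m.sum(),u.min()+box[2],u.max()+box[2],v.min()+box[0],v.max()+box[0])
    print(atz(c,((u.min()+u.max())/2+box[2],(v.min()+v.max())/2+box[0]),12))
print(readout.get_state()["time"])
```

```text
corners [array([ 553.2, -125.4]), array([ 574.3, -232.1]), array([ 395.3, -267.9]), array([ 373.2, -163.2])]
yaw top 11.570144559052826 [ 505.9 -190.6] [[-0.4 -0.7]
 [-1.4  0.3]
 [ 0.9  1.7]
 [ 0.9 -1.4]]
yaw side 12.415107382778869 [ 508.9 -185.2] [[-3.6  6.5]
 [ 0.4 -5.9]
 [ 3.2 -0.6]]
shaft_top [[382.0, 215.6], [348.7, 152.3]] (array([ 511.6, -200.2,  137.4]), np.float64(0.18090251524690384))
key_tip [[385.0, 241.6], [377.2, 165.6]] (array([ 428.8, -215.7,   87.8]), np.float64(14.129885541542))
flat_mid [[378.3, 217.6], [351.2, 164.1]] (array([ 506.4, -193.4,  100.7]), np.float64(7.409373030043714))
key dir 10.621415865847514
shaft top pix: top z135 [ 510.5 -192.4  135. ]  side [ 506.7 -194.1  135. ]
collar top {'at': [242.9, 205.4], 'score': 0.63} [554.3 250.8  12. ]
collar top {'at': [321.4, 186.2], 'score': 0.53} [625.6 -12.1  12. ]
collar side {'at': [311.9, 276.5], 'score': 0.84} [568.6 246.1  12. ]
spacer top {'at': [321.4, 185.8], 'score': 0.4} [629.4 -12.2   0. ]
spacer side {'at': [314.0, 275.9], 'score': 0.62} [566.  229.5   0. ]
spacer side {'at': [300.6, 220.1], 'score': 0.6} [638.8 -14.7   0. ]
screw top {'at': [244.4, 208.8], 'score': 0.74} [542.9 245.2  12. ]
head [537.6 224.1  12. ] [538.3 222.9  12. ]
top 83 240 252 198 211
[557.6 240.5  12. ]
side 179 308 324 268 283
[559.1 241.4  12. ]
1.9
```

```bash
cat > go.py <<'E'
import sys,numpy as np
from cell import readout
s=readout.get_state();R=np.array(s["tool_rot"]);p=np.array(s["tcp_pos"])
np.set_printoptions(precision=3,suppress=True)
yaw=np.degrees(np.arctan2(R[1,0],R[0,0]))
print("t",round(s["time"],2),"p",p,"yaw",round(yaw,2),"y",R[:,1],"w",round(s["width"]*92,2),"F",np.array(s["wrist_force"]),"M",np.array(s["moment"]))
if len(sys.argv)>3:
    t=np.array(list(map(float,sys.argv[1:4])));print("shift cm",R.T@(t-p)/10)
    if len(sys.argv)>4: print("ry",-(float(sys.argv[4])-yaw))
E
python3 go.py 508 -192 214 34.8
```

```text
t 1.9 p [ 209.494 -588.856  214.584] yaw -70.42 y [ 0.  0. -1.] w 92.14 F [-0.146  0.003 -0.332] M [-0.003 -0.003 -0.012]
shift cm [-27.385   0.06   41.425]
ry -105.21730366604942
```

```bash
python3 -m inch '[-3.04,0,4.6,0,0,0,1, -3.04,0,4.6,0,0,0,1, -3.04,0,4.6,0,0,0,1, -3.04,0,4.6,0,0,0,1, -3.04,0,4.6,0,0,0,1, -3.04,0,4.6,0,0,0,1, -3.04,0,4.6,0,0,0,1, -3.04,0,4.6,0,0,0,1, -3.04,0,4.6,0,0,0,1, 0,0,0,0,-10.5,0,1, 0,0,0,0,-10.5,0,1, 0,0,0,0,-10.5,0,1, 0,0,0,0,-10.5,0,1, 0,0,0,0,-10.5,0,1, 0,0,0,0,-10.5,0,1, 0,0,0,0,-10.5,0,1, 0,0,0,0,-10.5,0,1, 0,0,0,0,-10.5,0,1, 0,0,0,0,-10.5,0,1]' 10; python3 go.py 508 -192 92 34.8
```

```text
time: 4.28
tcp_pos: [507.9, -192.3, 214.6]
tool_rot: [[0.82, 0.0, -0.573], [0.573, -0.0, 0.82], [0.0, -1.0, -0.0]]
wrist_force: [-0.5, 0.1, 0.5]
width: 1.002
t 4.28 p [ 507.858 -192.312  214.646] yaw 34.93 y [ 0. -0. -1.] w 92.21 F [-0.543  0.112  0.504] M [-0.021 -0.056 -0.002]
shift cm [ 0.029 12.265  0.019]
ry 0.1291227455402435
```

```bash
python3 -m inch '[0,4.1,0,0,0,0,1, 0,4.1,0,0,0,0,0, 0,4.0,0,0,0,0,-0.2, 0,0,0,0,0,0,-1, 0,0,0,0,0,0,-1, 0,0,0,0,0,0,-1, 0,0,0,0,0,0,-1]' 8; python3 go.py
```

```text
time: 5.15
tcp_pos: [508.6, -192.6, 93.9]
tool_rot: [[0.823, 0.002, -0.568], [0.568, -0.001, 0.823], [0.001, -1.0, -0.002]]
wrist_force: [0.7, 0.1, 0.2]
width: 0.368
t 5.15 p [ 508.636 -192.635   93.914] yaw 34.58 y [ 0.002 -0.001 -1.   ] w 33.88 F [0.722 0.124 0.219] M [ 0.038 -0.094  0.058]
```

```bash
python3 -m inch '[0,0,0,0,0,0,-1,0,0,0,0,0,0,-1]' 8; python3 go.py
```

```text
time: 5.4
tcp_pos: [509.9, -191.3, 93.2]
tool_rot: [[0.824, 0.004, -0.566], [0.566, 0.002, 0.824], [0.005, -1.0, -0.001]]
wrist_force: [11.5, 12.0, -3.9]
width: 0.181
t 5.4 p [ 509.946 -191.298   93.187] yaw 34.49 y [ 0.004  0.002 -1.   ] w 16.66 F [11.499 11.982 -3.923] M [ 1.983 -1.95   0.036]
```

```bash
python3 -m inch '[0,0,0,0,0,0,-1,0,0,0,0,0,0,-1,0,0,0,0,0,0,-1]' 8; python3 go.py
```

```text
time: 5.78
tcp_pos: [510.0, -191.2, 93.2]
tool_rot: [[0.824, 0.004, -0.567], [0.567, 0.001, 0.824], [0.004, -1.0, -0.001]]
wrist_force: [7.9, 8.8, -0.1]
width: 0.18
t 5.78 p [ 510.021 -191.173   93.161] yaw 34.54 y [ 0.004  0.001 -1.   ] w 16.53 F [ 7.937  8.824 -0.054] M [ 1.424 -1.409  0.041]
```

```bash
python3 -m inch '[0,0,0,0,0,0,-1,0,0,0,0,0,0,-1,0,0,0,0,0,0,-1]' 25; python3 go.py
```

```text
time: 6.15
tcp_pos: [510.2, -191.2, 93.2]
tool_rot: [[0.824, 0.004, -0.567], [0.567, 0.001, 0.824], [0.004, -1.0, -0.001]]
wrist_force: [9.0, 8.8, -2.2]
width: 0.174
t 6.15 p [ 510.218 -191.156   93.169] yaw 34.54 y [ 0.004  0.001 -1.   ] w 16.0 F [ 8.998  8.845 -2.234] M [ 1.458 -1.436 -0.01 ]
```

```bash
python3 -m inch '[-0.15,0,0,0,8.5,0,-1,0,0,0,0,8.5,0,-1,0,0,0,0,8.5,0,-1,0,0,0,0,8.5,0,-1,0,0,0,0,0,0,-1,0,0,0,0,0,0,-1]' 25; python3 go.py
```

```text
time: 6.9
tcp_pos: [510.5, -192.3, 93.2]
tool_rot: [[1.0, 0.007, -0.009], [0.009, 0.001, 1.0], [0.007, -1.0, 0.001]]
wrist_force: [15.2, 9.4, -7.4]
width: 0.173
t 6.9 p [ 510.482 -192.295   93.177] yaw 0.52 y [ 0.007  0.001 -1.   ] w 15.88 F [15.182  9.365 -7.375] M [ 1.347 -2.363  0.023]
```

```bash
python3 -m inch '[0,0,0,0,0,0,-0.2,0,0,0,0,-5.6,0,-0.2,0,0,0,0,-5.7,0,-0.2,0,0,0,0,0,0,-0.2]' 15; python3 go.py 511.3 -191.6 93 11.8
```

```text
time: 7.4
tcp_pos: [506.4, -193.2, 92.6]
tool_rot: [[0.979, -0.0, -0.205], [0.205, 0.0, 0.979], [-0.0, -1.0, 0.0]]
wrist_force: [-0.8, -0.2, -0.8]
width: 0.404
t 7.4 p [ 506.352 -193.184   92.611] yaw 11.84 y [-0.  0. -1.] w 37.14 F [-0.826 -0.24  -0.841] M [-0.001 -0.079 -0.001]
shift cm [ 0.517 -0.039  0.053]
ry 0.04436861384070845
```

```bash
python3 -m inch '[0.5,0,0.05,0,0,0,-0.2,0,0,0,0,0,0,-1,0,0,0,0,0,0,-1,0,0,0,0,0,0,-1,0,0,0,0,0,0,-1]' 12; python3 go.py; python3 -m inch '[0,0,0,0,0,0,-1,0,0,0,0,0,0,-1,0,0,0,0,0,0,-1]' 40; python3 go.py
```

```text
time: 8.02
tcp_pos: [511.3, -191.6, 92.5]
tool_rot: [[0.979, -0.0, -0.206], [0.206, 0.0, 0.979], [-0.0, -1.0, 0.0]]
wrist_force: [-1.8, -0.1, -1.2]
width: 0.158
t 8.03 p [ 511.269 -191.614   92.531] yaw 11.88 y [-0.  0. -1.] w 14.56 F [-1.79  -0.057 -1.217] M [-0.056 -0.066  0.078]
time: 8.4
tcp_pos: [511.3, -191.6, 92.5]
tool_rot: [[0.979, -0.0, -0.206], [0.206, -0.0, 0.979], [-0.0, -1.0, 0.0]]
wrist_force: [0.4, -0.2, -1.2]
width: 0.153
t 8.4 p [ 511.347 -191.647   92.544] yaw 11.88 y [-0. -0. -1.] w 14.07 F [ 0.362 -0.171 -1.208] M [-0.075 -0.14  -0.003]
```

```bash
python3 -m inch '[0,0,0,0,0,0,0.2,0,0,0,0,0,0,0.2,-0.27,0,0,0,10,0,0,0,0,0,0,10,0,0,0,0,0,0,10,0,0,0,0,0,0,10,0,0,0,0,0,0,10,0,-0.3,0,0,0,0,10,0,-0.4,0,0,0,0,10,0,-0.4,0,0,0,0,10,0,-0.4,0,0,0,0,10,0,-0.4,0,0,0,0,0,0,-1,0,0,0,0,0,0,-1,0,0,0,0,0,0,-1,0,0,0,0,0,0,-1,0,0,0,0,0,0,-1]' 8; python3 go.py 508.65 -192.2 92 -78.2
```

```text
time: 10.4
tcp_pos: [508.7, -192.0, 92.6]
tool_rot: [[0.206, -0.0, 0.978], [-0.978, 0.0, 0.206], [-0.0, -1.0, -0.0]]
wrist_force: [0.4, 4.1, 2.8]
width: 0.216
t 10.4 p [ 508.725 -192.014   92.61 ] yaw -78.09 y [-0.  0. -1.] w 19.91 F [0.357 4.079 2.758] M [0.554 0.018 0.009]
shift cm [ 0.017  0.061 -0.011]
ry 0.11124381659504934
```

```bash
python3 -m inch '[0,0,0,0,0,0,-1,0,0,0,0,0,0,-1]' 8; python3 go.py; python3 -m inch '[0,0,0,0,0,0,0.3,0,0,0,0,0,0,0.3,0,-5,0,0,0,0,1,0,-5.5,0,0,0,0,1]' 8; python3 go.py 557.5 241 203 -49
```

```text
time: 10.65
tcp_pos: [508.8, -192.1, 92.6]
tool_rot: [[0.206, 0.0, 0.979], [-0.979, 0.0, 0.206], [-0.0, -1.0, 0.0]]
wrist_force: [-0.1, 3.5, 2.8]
width: 0.216
t 10.65 p [ 508.767 -192.06    92.618] yaw -78.11 y [ 0.  0. -1.] w 19.87 F [-0.126  3.479  2.764] M [0.739 0.008 0.009]
time: 11.15
tcp_pos: [508.0, -192.2, 198.0]
tool_rot: [[0.206, -0.002, 0.979], [-0.979, 0.0, 0.206], [-0.001, -1.0, -0.002]]
wrist_force: [0.8, -0.5, -1.2]
width: 0.626
t 11.15 p [ 508.022 -192.245  197.997] yaw -78.12 y [-0.002  0.    -1.   ] w 57.59 F [ 0.826 -0.499 -1.179] M [ 0.027  0.012 -0.064]
shift cm [-41.378  -0.495  13.76 ]
ry -29.11994930353822
```

```bash
python3 -m inch '[-5.17,0,1.72,0,0,0,1,-5.17,0,1.72,0,0,0,1,-5.17,0,1.72,0,0,0,1,-5.17,0,1.72,0,0,0,1,-5.17,0,1.72,0,0,0,1,-5.17,0,1.72,0,0,0,1,-5.17,0,1.72,0,0,0,1,-5.17,0,1.72,0,0,0,1,0,0,0,0,-9.7,0,1,0,0,0,0,-9.7,0,1,0,0,0,0,-9.7,0,1,0,0,0,0,0,0,1]' 20; python3 go.py 557.5 241 4 -49
python3 - <<'E'
from h import *
for n in("top","side"):
    c=cam(n);cv2.imwrite(f"pics/{n}1.png",c["frame"])
a=cv2.imread("pics/top1.png")[170:240,210:290]; b=cv2.imread("pics/side1.png")[240:310,270:350]
cv2.imwrite("pics/v3.png",cv2.resize(np.hstack([a,b]),None,fx=5,fy=5,interpolation=cv2.INTER_CUBIC))
E
```

```text
time: 12.65
tcp_pos: [558.3, 240.7, 197.4]
tool_rot: [[0.655, 0.0, 0.756], [-0.756, -0.0, 0.655], [0.0, -1.0, -0.0]]
wrist_force: [0.6, 0.1, 0.4]
width: 1.0
t 12.65 p [558.298 240.722 197.441] yaw -49.08 y [ 0. -0. -1.] w 92.0 F [0.642 0.146 0.367] M [-0.072  0.018 -0.039]
shift cm [-0.078 19.344 -0.039]
ry -0.0787696557840789
```

View pics/v3.png

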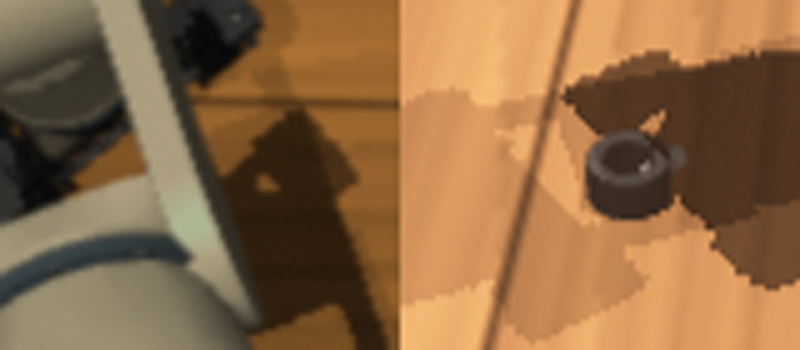

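```bash
python3 -m inch '[-0.08,4.9,-0.04,0,0,0,0.6,0,4.9,0,0,0,0,0.6,0,4.9,0,0,0,0,0.4,0,4.6,0,0,0,0,0.2,0,0,0,0,0,0,0.2,0,0,0,0,0,0,-1,0,0,0,0,0,0,-1,0,0,0,0,0,0,-1,0,0,0,0,0,0,-1]' 10; python3 go.py
```

```text
time: 13.88
tcp_pos: [557.3, 241.2, 4.8]
tool_rot: [[0.656, 0.0, 0.755], [-0.755, 0.0, 0.656], [0.0, -1.0, 0.0]]
wrist_force: [-0.1, -0.5, 0.4]
width: 0.454
t 13.88 p [557.318 241.179   4.832] yaw -49.03 y [ 0.  0. -1.] w 41.74 F [-0.102 -0.525  0.423] M [-0.073  0.026 -0.016]
```

```bash
python3 -m inch '[0,0,0,0,0,0,-1,0,0,0,0,0,0,-1,0,0,0,0,0,0,-1]' 30; python3 go.py
```

```text
time: 14.25
tcp_pos: [557.4, 241.2, 4.8]
tool_rot: [[0.656, -0.0, 0.755], [-0.755, 0.0, 0.656], [-0.0, -1.0, -0.0]]
wrist_force: [-2.4, -0.9, 4.7]
width: 0.453
t 14.25 p [557.39  241.217   4.829] yaw -49.02 y [-0.  0. -1.] w 41.69 F [-2.364 -0.89   4.674] M [-0.178  0.386  0.066]
```

```bash
python3 -m inch '[0,-1,0,0,0,0,-1,0,-3,0,0,0,0,-1,0,-4.5,0,0,0,0,-1,0,-4.5,0,0,0,0,-1,0,-4.5,0,0,0,0,-1,0,0,0,0,9.7,0,-1,0,0,0,0,9.7,0,-1,0,0,0,0,9.7,0,-1,0,0,0,0,0,0,-1]' 30; python3 go.py 508.6 -191.9 180 -78.12
```

```text
time: 15.38
tcp_pos: [557.4, 241.2, 179.9]
tool_rot: [[0.207, 0.0, 0.978], [-0.978, 0.0, 0.207], [-0.0, -1.0, 0.0]]
wrist_force: [0.5, -0.5, -1.8]
width: 0.454
t 15.38 p [557.364 241.221 179.92 ] yaw -78.06 y [ 0.  0. -1.] w 41.8 F [ 0.509 -0.524 -1.763] M [0.004 0.026 0.046]
shift cm [ 41.365  -0.017 -13.735]
ry 0.06470322146836338
```

```bash
python3 -m inch '[5.17,0,-1.717,0,0,0,-1,5.17,0,-1.717,0,0,0,-1,5.17,0,-1.717,0,0,0,-1,5.17,0,-1.717,0,0,0,-1,5.17,0,-1.717,0,0,0,-1,5.17,0,-1.717,0,0,0,-1,5.17,0,-1.717,0,0,0,-1,5.17,0,-1.717,0,0,0,-1,0,0,0,0,0,0,-1,0,0,0,0,0,0,-1]' 30; python3 go.py 508.6 -191.9 180 -78.12
python3 - <<'E'
from h import *
for n in("top","side"):
    c=cam(n);cv2.imwrite(f"pics/{n}2.png",c["frame"])
    P={"shaft":(508.6,-191.9,135),"coll":(508.6,-191.9,189),"screw":tuple(np.array([508.6,-191.9,189])-7*np.array([.979,.206,0]))}
    print(n,{k:proj(c,v).round(1).tolist() for k,v in P.items()})
    for q in("collar","screw","shaft_top","key_tip"): print(q,[(np.round(x["at"],1).tolist(),round(x["score"],2)) for x in viewer.place_of(q,n)[:2]])
a=cv2.imread("pics/top2.png")[180:260,335:435]; b=cv2.imread("pics/side2.png")[90:190,295:395]
cv2.imwrite("pics/v4.png",cv2.resize(b,None,fx=6,fy=6,interpolation=cv2.INTER_CUBIC))
E
```

```text
time: 16.62
tcp_pos: [508.0, -191.5, 179.6]
tool_rot: [[0.207, -0.0, 0.978], [-0.978, 0.001, 0.207], [-0.001, -1.0, -0.0]]
wrist_force: [-0.5, 0.4, -2.2]
width: 0.454
t 16.62 p [ 507.995 -191.536  179.579] yaw -78.03 y [-0.     0.001 -1.   ] w 41.73 F [-0.471  0.419 -2.193] M [ 0.044 -0.002 -0.074]
shift cm [ 0.048 -0.042  0.052]
ry 0.08522368131878011
top {'shaft': [379.2, 216.6], 'coll': [381.6, 214.2], 'screw': [382.1, 216.5]}
collar []
screw []
shaft_top [([382.1, 241.7], 0.32)]
key_tip [([458.1, 204.6], 0.57), ([381.5, 245.2], 0.49)]
side {'shaft': [349.4, 154.2], 'coll': [349.7, 138.1], 'screw': [351.9, 138.0]}
collar [([348.8, 137.7], 0.66)]
screw []
shaft_top [([351.2, 155.6], 0.7)]
key_tip [([376.2, 165.8], 0.92)]
```

View pics/v4.png

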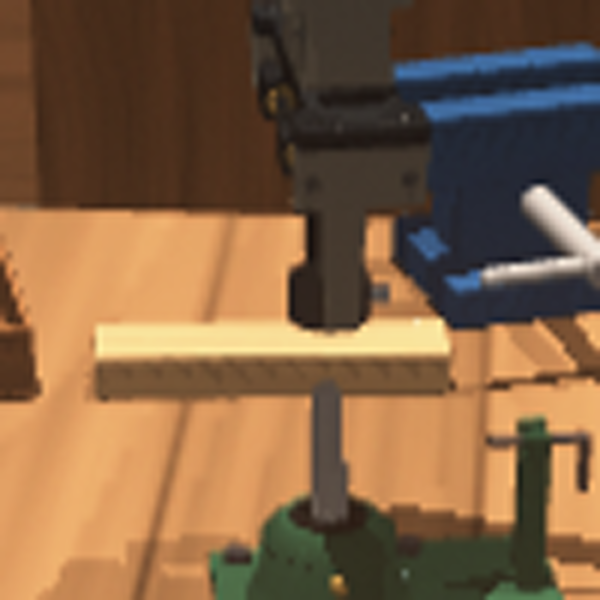

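```bash
python3 -m inch '[0.03,1.5,0.05,0,0,0,-1,0,1.5,0,0,0,0,-1,0,0.5,0,0,0,0,-1,0,0.5,0,0,0,0,-1,0,0.3,0,0,0,0,-1,0,0,0,0,0,0,-1]' 30; python3 go.py 508.6 -191.9 102 -78.12
```

```text
time: 17.88
tcp_pos: [508.7, -192.0, 136.5]
tool_rot: [[0.206, -0.0, 0.979], [-0.979, 0.0, 0.206], [-0.0, -1.0, -0.0]]
wrist_force: [0.5, 0.1, -1.7]
width: 0.45
t 17.88 p [ 508.718 -192.029  136.54 ] yaw -78.12 y [-0.  0. -1.] w 41.44 F [ 0.45   0.072 -1.65 ] M [ 0.001  0.021 -0.014]
shift cm [-0.015  3.454 -0.009]
ry 0.00100829565404581
```

```bash
python3 -m inch '[0,0.5,0,0,0,0,-1,0,0.4,0,0,0,0,-1,0,0.3,0,0,0,0,-1,0,0,0,0,0,0,-1]' 30; python3 go.py 508.6 -191.9 102 -78.12
```

```text
time: 18.38
tcp_pos: [508.5, -191.9, 124.3]
tool_rot: [[0.206, -0.001, 0.979], [-0.979, 0.0, 0.206], [-0.0, -1.0, -0.0]]
wrist_force: [-0.4, -0.4, -1.0]
width: 0.452
t 18.38 p [ 508.522 -191.922  124.284] yaw -78.12 y [-0.001  0.    -1.   ] w 41.6 F [-0.432 -0.364 -1.02 ] M [-0.021  0.041 -0.003]
shift cm [0.    2.228 0.009]
ry 0.003955163867800593
```

```bash
python3 -m inch '[0,0.6,0,0,0,0,-1,0,0.6,0,0,0,0,-1,0,0.6,0,0,0,0,-1,0,0.4,0,0,0,0,-1,0,0,0,0,0,0,-1]' 30; python3 go.py 508.6 -191.9 102 -78.12
```

```text
time: 19.0
tcp_pos: [508.5, -191.9, 102.2]
tool_rot: [[0.206, -0.001, 0.979], [-0.979, 0.0, 0.206], [-0.0, -1.0, -0.001]]
wrist_force: [-0.4, -0.4, -2.2]
width: 0.453
t 19.0 p [ 508.472 -191.918  102.173] yaw -78.11 y [-0.001  0.    -1.   ] w 41.71 F [-0.395 -0.432 -2.224] M [ 0.028  0.016 -0.023]
shift cm [0.001 0.017 0.013]
ry 0.005233531159845484
```

```bash
python3 -m inch '[0,0,0.15,0,0,0,-1,0,0,0,0,0,0,-1]' 30; python3 go.py; python3 -m inch '[0,0,0.15,0,0,0,-1,0,0,0,0,0,0,-1]'; python3 go.py;  python3 -m inch '[0,0,0.15,0,0,0,-1,0,0,0,0,0,0,-1]'; python3 go.py
```

```text
time: 19.25
tcp_pos: [509.5, -191.7, 102.4]
tool_rot: [[0.206, -0.001, 0.979], [-0.979, 0.0, 0.206], [-0.0, -1.0, -0.001]]
wrist_force: [-3.8, -2.1, -2.5]
width: 0.452
t 19.25 p [ 509.471 -191.698  102.449] yaw -78.1 y [-0.001  0.    -1.   ] w 41.62 F [-3.828 -2.137 -2.472] M [-0.259  0.634  0.037]
time: 19.5
tcp_pos: [509.8, -191.5, 102.3]
tool_rot: [[0.206, -0.004, 0.978], [-0.978, -0.0, 0.206], [-0.001, -1.0, -0.004]]
wrist_force: [-7.3, -2.8, 0.2]
width: 0.45
t 19.5 p [ 509.795 -191.532  102.262] yaw -78.09 y [-0.004 -0.    -1.   ] w 41.36 F [-7.3   -2.754  0.185] M [-0.694  1.471  0.011]
time: 19.75
tcp_pos: [510.1, -191.4, 102.1]
tool_rot: [[0.207, -0.006, 0.978], [-0.978, -0.0, 0.207], [-0.001, -1.0, -0.006]]
wrist_force: [-11.5, -5.3, 1.9]
width: 0.456
t 19.75 p [ 510.084 -191.395  102.11 ] yaw -78.07 y [-0.006 -0.    -1.   ] w 41.98 F [-11.47   -5.327   1.91 ] M [-0.975  2.222  0.026]
```

```bash
python3 -m inch '[0,0,0,0,0,0,-1,0,0,0,0,0,0,-1,0,0,0,0,0,0,-1,0,0,0,0,0,0,-1]' 45; python3 go.py
python3 - <<'E'
from h import *
c=cam("side");cv2.imwrite("pics/side3.png",c["frame"])
for q in("collar","screw","shaft_top","key_tip","spacer"): print(q,[(np.round(x["at"],1).tolist(),round(x["score"],2)) for x in viewer.place_of(q,"side")[:2]])
print(proj(c,(508.6,-191.9,109)),proj(c,(508.6,-191.9,135)),proj(c,(508.6,-191.9,60)))
cv2.imwrite("pics/v5.png",cv2.resize(c["frame"][110:190,305:405],None,fx=7,fy=7,interpolation=cv2.INTER_CUBIC))
E
```

```text
time: 20.25
tcp_pos: [510.0, -191.4, 102.1]
tool_rot: [[0.207, -0.006, 0.978], [-0.978, -0.0, 0.207], [-0.001, -1.0, -0.006]]
wrist_force: [-13.2, -5.3, 2.1]
width: 0.453
t 20.25 p [ 510.044 -191.402  102.1  ] yaw -78.08 y [-0.006 -0.    -1.   ] w 41.65 F [-13.2    -5.312   2.102] M [-0.982  2.201  0.015]
collar [([345.2, 162.9], 0.43), ([347.6, 176.7], 0.38)]
screw []
shaft_top [([301.2, 224.4], 0.17)]
key_tip [([376.6, 163.9], 0.58)]
spacer [([302.7, 221.2], 0.68)]
[349.34009989 161.71882384] [349.43961906 154.18402002] [349.15737966 175.55295218]
```

View pics/v5.png

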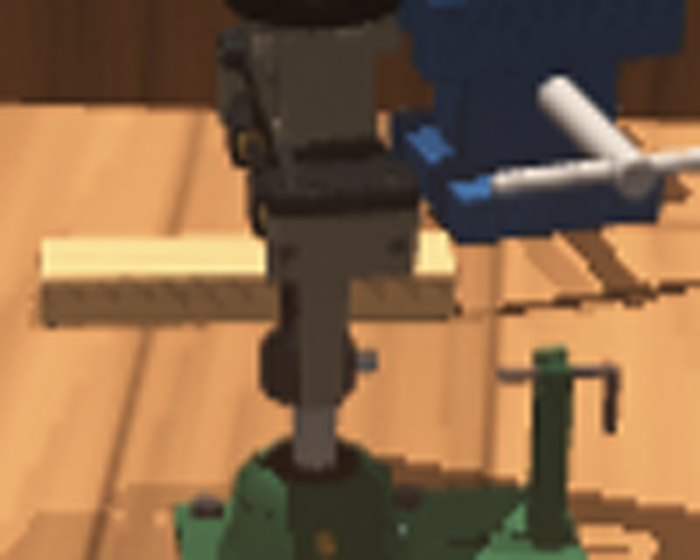

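```bash
python3 -c "
from cell import ctrl
print(ctrl.sign_off())"; python3 go.py
```

```text
the job is handed in; nothing more can be done
None
the job is handed in; nothing more can be done
```

I turned the shaft so its flat faces the key, lowered the collar over it, and handed in with the screw tip pulled against the flat and the collar still gripped. The hand-in gave no verdict.

**Shaft:** The flat started about 37° anticlockwise of the key. I turned it in the fingers and re-gripped it square to the key direction. The opening then read 14.56 mm at 12 N, against 14.5 mm for a square grip. It read 14.07 mm at 40 N. A second grip across the shaft read 19.9 mm and gave the axis position.

**Collar:** I picked it up across its faces with an opening of 41.7 mm and carried it above the shaft. It went down with no noticeable contact force until its centre was about 109 mm above the bench. That puts the screw tip about 49 mm above the housing.

**Last checks, at 20.3 s of the 51 s:**
- The wrist force was steady at about 14 N against the pull, with the grip set to 45 N.
- The last picture shows the collar upright, its screw towards the key, well above the shoulder and about 2 mm off-centre away from the key. Tip-on-flat contact should give 2.5 mm.

**Less certain:**
- Contact came after about 1 mm of pull instead of 2.5 mm, so the collar probably sits about 1.5 mm off-centre in the grip.
- The screw's exact angle was only estimated from the pictures, and the networks did not find the screw in the later ones.
- I did not check the bystanders' positions again. The arm kept clear of them by plan, and the spacer still showed where it had been.

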